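# Rock the angle gauge onto its red mark

### The arm

A 6-joint arm with a two-finger parallel gripper is mounted at the origin on the work surface. World frame = base frame: x ahead of the robot, y to its left, z up, the work surface at z = 0. Lengths are in mm, angles in rad, forces in N, time in s.
With the tool pointing down it reaches from about 350 to 975 mm from the base axis. Payload 7.1 kg.
Tool frame: the origin (TCP) lies midway between the tips of the shut fingers; the grasp point (between the pads) lies 19 mm behind it (ctrl.grasp_offset is the distance from the TCP to the grasp point, in mm); z points along the fingers, y is the line along which they close (so a half turn about z gives the same grasp; the last joint's range is limited). The gripper opens to 88 mm and grips with 3 to 60 N. Pads are 20 mm wide; open, the fingers measure 115 mm over their backs; the gripper's body (75 mm by 178 mm) begins 61 mm behind the grasp point.
Start: joints at [1.218, 0.423, 1.63, -0, 1.089, -0.019], TCP at [204.74, 590.497, 222.675] pointing down, gripper open.
Joint ranges: [-3, 3], [-0.9, 2.11], [0.09, 2.58], [-1.31, 4.45], [0.11, 2.69], [-2.54, 2.54]. Speed limits (rad/s): [2.39, 2.39, 3.01, 3.14, 3.14, 3.14].

### API

Orientations are given as a rotation vector (axis times angle).
In Python, from workcell import ctrl gives the robot as it stands. The module is installed in compiled form; this text tells all that it offers.
- The arm moves only by the tool servo_tool, never from a script. Its argument "rows" is a list of rows, each a list of 7 numbers: the turn, a rotation vector about the tool's x, y, z as a fraction of full scale, then the shift along the tool's x, y, z as a fraction of full scale, then the finger opening in mm, from 0 to 87.8. A call has 1 to 10 rows; each row is the pose to reach, as a shift and turn from the pose commanded when the call began, along the tool's axes at that moment; what a row does not reach only later rows make up. Full scale, the value 1, is 20 cm for a shift and 1.5 rad for a turn. A row lasts 1/8 s, in which the tool goes at most 62.5 mm and 10.7 degrees, less where a joint would pass 70% of its speed; a pose out of reach is approached as far as the arm can. A call with a number of a shift or a turn outside -1 to 1 is refused whole. A call with a gripper value outside its range is refused whole. The fingers move at their own pace and stop on an object; the grip force is fixed at half the most. Time passes only in rows, so rows that repeat a pose let the fingers close. It gives the time, the measured TCP pose, the force, the opening and the grip force at its end, in the units of the state.
- ctrl.get_obs(): the state, without advancing time (a new reading comes with each control period).
- ctrl.get_image(name): name is "scene" or "top" or "wrist"; returns (picture, depth): 400x640x3 uint8, red, green, blue; 400x640 float32, mm along the optical axis (not along the pixel's ray), 0 where there is no reading.
- ctrl.camera_info(name): a dict with "intrinsics" (3x3 intrinsics, pixels), "R" (3x3) and "t" (3): a world point X has camera coordinates R X + t. Camera axes: x right, y down, z forward; pixel columns grow to the right and rows downward; lengths in mm; the calibration is good to about 2 mm. A picture is of the moment at which its call begins: read the wrist's pose just before it. camera_info takes no time and is no camera call; for the wrist camera it gives the pose at the moment of the call.
- ctrl.close_job(): hands the job in; it is judged then, once.
The state is a dict: "t": time; "qpos": joint angles; "qvel": joint speeds; "joint_torque": joint torques, N m; "ee_pos": TCP position; "orientation": TCP orientation; "ft_force": force on the tool from outside, world axes, zero at the start; "moment": the same for the moment, N m; "width": finger opening in mm; "grasp_force": force on a finger pad.
Only numpy, scipy, OpenCV 4.12 (cv2) and the standard library are available. Lean on these libraries where they do the work, as an engineer would, in place of code of your own. Each camera call takes 0.05 s, during which the arm holds its last target. There are 200 camera calls.

### The job

Check the bench angle gauge: pick it up by its grip and set it upright on the black rubber stud of the wooden offcut, square across it with the middle of its foot on the stud. Then, still gripping it and keeping it resting lightly on the stud, rock it sideways until its swinging black pointer settles within the red mark on the dial, and finish holding it steady like that, not letting go. Leave the bottles and the tube rack where they stand.

Things in the scene. Friction and masses are not known exactly. Their poses are not given: they have to be found in the camera images.
- gauge: Loose angle gauge, 0.42 kg +-25%. Steel foot 44 (x) x 100 (y) x 12 mm thick, flat underneath; above it a round blue dial (radius 75, 10 thick, centre 92 above the underside) with a white face towards the gauge's +x; on top a black rubber grip block 26 (x) x 30 (y) x 44 mm high, from 176 to 220 mm above the underside. Origin: centre of the foot's underside; z up through the grip, y along the foot. Starts standing on the bench, dial facing roughly away from the robot.
- gauge_foot (a point): Centre of the underside of the gauge's foot (same axes as the gauge).
- gauge_grip (a point): Centre of the gauge's grip block, 198 mm above the underside (same axes as the gauge). Grip across y (30 mm wide) to rock it firmly.
- pointer (a joint): Swing of the black weighted pointer about the dial's centre, on an axis along the gauge's x; rad. It hangs freely, cannot be touched (it counts as under glass) and swings a second or two before it settles straight down. 0: along the gauge's -z; positive: towards the gauge's +y. So lowering the gauge's +y end by an angle makes it read that angle.
- pointer_tip (a point): Tip of the black pointer, 60 mm from the dial's centre; its z axis runs from the tip towards the dial's centre.
- marker (a joint): Place of the red mark on the dial's rim, same axis, zero and sign as the pointer, rad; differs each time (0.20 to 0.34), a stiff hand that stays where it is on the dial. The mark is a red patch about 10 mm wide, 51 to 69 mm from the dial's centre, reaching about 0.08 rad to each side of this value.
- marker_tip (a point): Middle of the red mark, 60 mm from the dial's centre; its z axis points towards the dial's centre.
- offcut: Wooden joist offcut fixed to the bench, 90 (x) x 150 (y) x 30 mm high, with an uneven top: its +y end (outer 45 mm) is a step 35 mm high. Origin: centre of its underside. White tiled bench top around it at height 0. The stud rail stands across its middle, along its x.
- mount: Fixed aluminium bed of the stud, 64 (x) x 26 (y) x 8 mm, centred on the offcut's top, axes as the offcut; carries the stud. Origin: centre of its underside, 30 mm above the bench.
- stud (a joint): How far the sprung stud is pressed down, m: 0 to 0.008, about 1.2 N per mm.
- stud_top (a point): Middle of the crest of the stud: a black rubber round bar, radius 10 mm, 60 mm long along the offcut's x, its crest 62 mm above the bench when free; the bar's centre line lies 10 mm below this point. It sinks with the stud but does not turn; axes as the offcut. The gauge tips over if let go on it.
- dropper: Bystander: amber bottle with black cap, radius 19, 75 mm high; origin at the centre of its underside.
- reagent: Bystander: clear bottle with blue cap, radius 30, 115 mm high; origin at the centre of its underside.
- rack: Bystander: steel test-tube rack 60 (x) x 170 (y) mm with five capped tubes, 131 mm high; origin at the centre of its underside.

How it is judged:
By the outcome, as a careful person would: the job done as asked, in the order asked, and still so for the second after the job is handed in, while the arm keeps its last pose, push and grip.
It also fails if it takes over 42 s, if anything falls off the work surface, if the arm or the gripper's body presses on something with over 40 N, if the wrist force passes 120 N, or if a joint passes its speed limit or range.

## Working session

There is one attempt and no reset: what is moved stays moved. The work goes in short steps, Python scripts to look and compute and a tool call to move; the robot and the scene stay as the last step left them, time stands still between calls to the robot, and variables do not carry over. Pictures are saved under pics/ and viewed, at most 10 in all, crops included, and the job is handed in when it is done.

Besides the shell and the picture viewer there is one more tool, called after "Emit:" by a JSON object that holds its "method" and its "body". servo_tool: Moves the arm, as the interface text tells. Its arguments: {"type":"object","properties":{"rows":{"type":"array","items":{"type":"array","items":{"type":"number"}}}},"required":["rows"]}

```bash
mkdir -p pics; cat > h.py <<'E'
import numpy as np, cv2
from scipy.spatial.transform import Rotation as Ro
from workcell import ctrl
def shot(n,f):
    ci=ctrl.camera_info(n); im,d=ctrl.get_image(n)
    cv2.imwrite(f'pics/{f}.png',im[:,:,::-1]); np.savez(f'pics/{f}.npz',im=im,d=d,K=ci['intrinsics'],R=ci['R'],t=ci['t'])
    return im,d
def w(f,u,v,z=None):
    a=np.load(f'pics/{f}.npz');K,R,t=a['K'],a['R'],np.ravel(a['t'])
    r=np.linalg.inv(K)@[u,v,1]
    if z is None: return R.T@(r*a['d'][int(v),int(u)]-t)
    c=-R.T@t; r=R.T@r; return c+r*(z-c[2])/r[2]
def cloud(f):
    a=np.load(f'pics/{f}.npz');K,R,t=a['K'],a['R'],np.ravel(a['t'])
    v,u=np.mgrid[:400,:640]; r=np.linalg.inv(K)@np.stack([u.ravel(),v.ravel(),np.ones(u.size)])
    P=(r*a['d'].ravel()).T; return ((P-t)@R).reshape(400,640,3)
E
python3 - <<'E'
from h import *
a,_=shot('scene','s0');b,_=shot('top','t0')
cv2.imwrite('pics/st.png',cv2.resize(np.vstack([a,b])[:,:,::-1],(480,600),interpolation=cv2.INTER_AREA))
o=ctrl.get_obs();print(o['ee_pos'],o['orientation'],o['width'])
print(Ro.from_rotvec(o['orientation']).as_matrix().round(3))
for n in('scene','top'):
    c=ctrl.camera_info(n);print(n,-c['R'].T@np.ravel(c['t']))
E
```

```text
[204.5410369  590.0395396  221.97597038] [-5.21821239e-01 -3.09764171e+00  2.19735414e-03] 87.95986954503638
[[-0.945  0.328 -0.001]
 [ 0.328  0.945 -0.001]
 [ 0.    -0.001 -1.   ]]
scene [1219.10212206 -159.19205721  919.80074898]
top [ 4.27244179e+02 -1.09230508e+00  1.39154328e+03]
```

View pics/s0.png

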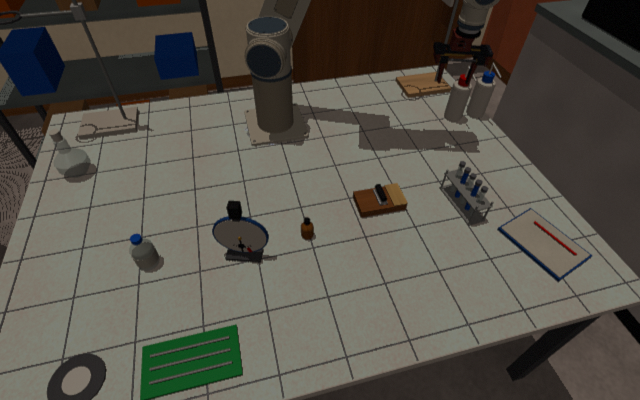

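View pics/t0.png

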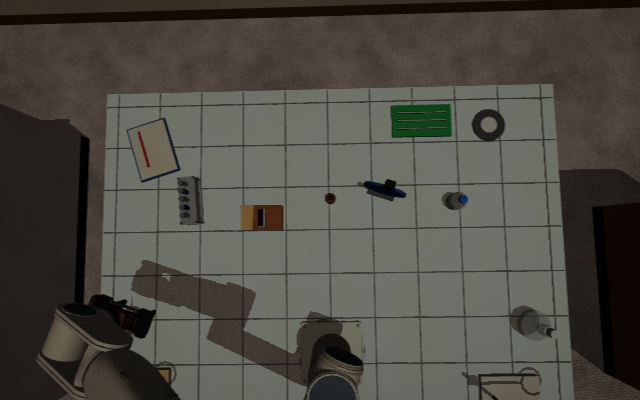

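The scene view shows the gauge at (240,235), the offcut at (380,200), the dropper at (307,229) and the reagent at (143,250). In the top view the grip is at (391,184), the stud at (261,217), and the offcut's higher, lighter end is to the left (+y).

```bash
python3 - <<'E'
from h import *
for f in('t0','s0'):
    C=cloud(f).reshape(-1,3)
    reg=lambda x0,x1,y0,y1,z0,z1:C[(C[:,0]>x0)&(C[:,0]<x1)&(C[:,1]>y0)&(C[:,1]<y1)&(C[:,2]>z0)&(C[:,2]<z1)]
    g0=w(f,*((391,184) if f=='t0' else (234,210))); s0=w(f,*((261,217) if f=='t0' else (380,195)))
    print(f,g0,s0)
    for nm,c,z0,z1 in(('grip',g0,185,240),('dial',g0,40,168),('foot',g0,5,20),('off',s0,20,45),('stud',s0,50,75)):
        P=reg(c[0]-100,c[0]+100,c[1]-110,c[1]+110,z0,z1)
        if len(P)<8: print(nm,len(P));continue
        (cx,cy),(a,b),an=cv2.minAreaRect(P[:,:2].astype(np.float32))
        print(nm,len(P),'rect',[round(float(q),2) for q in(cx,cy,a,b,an)],P[:,2].max().round(1),np.median(P,0).round(1))
im,_=np.load('pics/t0.npz')['im'],0
a=cv2.resize(im[150:250,220:420],(800,400),interpolation=cv2.INTER_CUBIC)
cv2.imwrite('pics/c0.png',a[:,:,::-1])
E
```

```text
t0 [ 575.63937467 -198.32537894  215.94919172] [485.37379108 238.64594256  61.70630085]
grip 98 rect [576.2, -197.05, 29.84, 26.03, 69.17] 225.8 [ 574.8 -195.3  218.4]
dial 289 rect [573.97, -195.83, 146.93, 11.79, 71.58] 167.6 [ 571.7 -187.6  120.7]
foot 226 rect [573.47, -197.83, 217.84, 192.86, 89.16] 18.2 [ 561.8 -190.9    8.4]
off 915 rect [487.04, 242.4, 150.62, 87.71, 89.18] 43.9 [485.7 236.9  31.7]
stud 102 rect [485.67, 241.6, 18.65, 57.19, 89.13] 67.3 [485.5 240.5  59.1]
s0 [ 590.57040683 -195.21646885  211.39026425] [498.00212995 237.30238343  53.4716998 ]
grip 224 rect [578.25, -195.52, 30.32, 28.46, 71.14] 221.4 [ 585.8 -195.4  213.1]
dial 1448 rect [579.29, -197.06, 151.32, 21.98, 72.58] 166.4 [ 582.  -193.6  105.3]
foot 354 rect [583.73, -197.78, 101.72, 39.62, 75.98] 19.7 [ 585.9 -196.7   10.5]
off 1014 rect [487.12, 243.56, 150.76, 93.52, 88.43] 44.1 [495.4 233.7  29.7]
stud 103 rect [486.46, 242.76, 19.2, 62.11, 89.33] 63.6 [490.5 240.4  57.6]
```

View pics/c0.png

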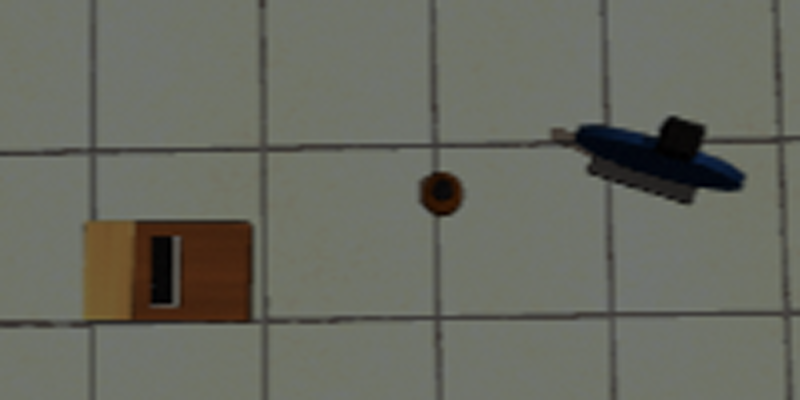

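Emit:
{"method": "servo_tool", "body": {"rows": [[0, 0, 0, 0, 0, -0.3, 87.8], [0, 0, 0, -0.2, -0.2, -0.39, 87.8], [0, 0, 0, -0.4, -0.4, -0.39, 87.8], [0, 0, 0, -0.6, -0.61, -0.39, 87.8], [0, 0, 0, -0.8, -0.81, -0.39, 87.8], [0, 0, 0, -1, -1, -0.39, 87.8]]}}

```text
t: 0.85
ee_pos: [328.5, 334.2, 300.5]
orientation: [-0.521, -3.098, 0.0]
ft_force: [-0.0, -0.2, -0.1]
width: 87.8
grasp_force: 0.0
```

Emit:
{"method": "servo_tool", "body": {"rows": [[0, 0, 0, -0.25, -0.25, 0, 87.8], [0, 0, 0, -0.5, -0.5, 0, 87.8], [0, 0, 0, -0.75, -0.75, 0, 87.8], [0, 0, 0, -1, -1, 0, 87.8]]}}

```text
t: 1.35
ee_pos: [437.7, 109.1, 300.7]
orientation: [0.522, 3.098, 0.0]
ft_force: [0.5, 0.8, 0.9]
width: 88.1
grasp_force: 0.0
```

Emit:
{"method": "servo_tool", "body": {"rows": [[0, 0, 0, -0.25, -0.25, 0, 87.8], [0, 0, 0, -0.5, -0.5, 0, 87.8], [0, 0, 0, -0.75, -0.75, 0, 87.8], [0, 0, 0, -0.9, -0.92, 0, 87.8], [0, 0, 0, -0.95, -0.97, 0, 87.8], [0, 0, 0, -0.95, -0.97, 0, 87.8]]}}

```text
t: 2.1
ee_pos: [553.1, -135.1, 300.0]
orientation: [-0.525, -3.096, -0.001]
ft_force: [0.0, 0.7, -1.3]
width: 87.4
grasp_force: 0.0
```

```bash
cat >> h.py <<'E'
def go(R,p):
    "target tool R,p -> servo numbers from measured pose"
    o=ctrl.get_obs(); R0=Ro.from_rotvec(o['orientation']).as_matrix()
    r=Ro.from_matrix(R0.T@R).as_rotvec()/1.5; s=R0.T@(np.array(p)-o['ee_pos'])/200
    print('t',o['t'],'pos',o['ee_pos'].round(1),'move',np.r_[r,s].round(3)); return r,s
E
python3 - <<'E'
from h import *
o=ctrl.get_obs()
shot('wrist','w1')
def tool(yaw): # tool y along gauge y, z down
    y=np.array([-np.sin(yaw),np.cos(yaw),0]); z=np.array([0,0,-1.]); return np.c_[np.cross(y,z),y,z]
go(tool(np.radians(-18.4)),[577,-196.5,181])
a=np.load('pics/w1.npz');P=cloud('w1').reshape(-1,3)
P=P[(P[:,2]>190)&(P[:,2]<240)&(abs(P[:,0]-577)<60)&(abs(P[:,1]+196)<60)]
print(len(P),cv2.minAreaRect(P[:,:2].astype(np.float32)),np.median(P,0))
E
```

```text
t 2.15 pos [ 552.6 -134.   300.1] move [ 0.    -0.001 -0.009 -0.219 -0.256  0.595]
1365 ((575.4364013671875, -195.33245849609375), (30.40806007385254, 25.513757705688477), 72.21212005615234) [ 570.94961456 -192.66344636  219.43453083]
```

View pics/w1.png

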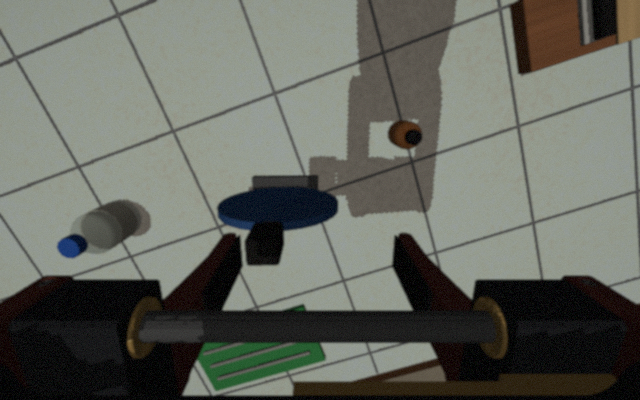

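The wrist view shows the grip at (265,243), with a clear approach between the fingers. The blue dial is above it at (278,205). I'll centre over the grip and go down.

Emit:
{"method": "servo_tool", "body": {"rows": [[0, 0, -0.009, -0.11, -0.13, 0, 87.8], [0, 0, -0.009, -0.217, -0.253, 0.1, 87.8], [0, 0, -0.009, -0.217, -0.253, 0.3, 87.8], [0, 0, -0.009, -0.217, -0.253, 0.45, 87.8], [0, 0, -0.009, -0.217, -0.253, 0.55, 87.8], [0, 0, -0.009, -0.217, -0.253, 0.595, 87.8], [0, 0, -0.009, -0.217, -0.253, 0.595, 87.8]]}}

```text
t: 3.02
ee_pos: [577.5, -195.3, 181.7]
orientation: [-0.499, -3.101, -0.0]
ft_force: [0.4, 0.2, 0.7]
width: 87.9
grasp_force: 0.0
```

Emit:
{"method": "servo_tool", "body": {"rows": [[0, 0, 0, 0, 0, 0, 55], [0, 0, 0, 0, 0, 0, 40], [0, 0, 0, 0, 0, 0, 30], [0, 0, 0, 0, 0, 0, 20], [0, 0, 0, 0, 0, 0, 15], [0, 0, 0, 0, 0, 0, 15], [0, 0, 0, 0, 0, 0, 15], [0, 0, 0, 0, 0, 0, 15]]}}

```text
t: 4.03
ee_pos: [577.5, -196.4, 181.4]
orientation: [-0.501, -3.101, -0.0]
ft_force: [0.9, -0.8, -1.4]
width: 29.8
grasp_force: 30.0
```

Emit:
{"method": "servo_tool", "body": {"rows": [[0, 0, 0, 0, 0, -0.05, 15], [0, 0, 0, 0, 0, -0.2, 15], [0, 0, 0, 0, 0, -0.4, 15], [0, 0, 0, 0, 0, -0.55, 15], [0, 0, 0, 0, 0, -0.6, 15], [0, 0, 0, 0, 0, -0.6, 15]]}}

```text
t: 4.78
ee_pos: [577.6, -196.5, 301.8]
orientation: [0.501, 3.101, -0.0]
ft_force: [0.3, -0.3, -3.3]
width: 29.6
grasp_force: 30.0
```

```bash
cat >> h.py <<'E'
FO=181.4
def gauge():
    "gauge pose from tool: R (x,y,z cols), foot centre"
    o=ctrl.get_obs(); T=Ro.from_rotvec(o['orientation']).as_matrix()
    G=np.c_[-T[:,0],T[:,1],-T[:,2]]
    return G,o['ee_pos']+T[:,2]*FO
def dial(f,G,p,S=8):
    "rectify the dial face: S px/mm/2; returns picture, y right, z up"
    a=np.load(f'pics/{f}.npz');K,R,t=a['K'],a['R'],np.ravel(a['t'])
    c=p+G@[5,0,92]; n=600; k=160/n
    v,u=np.mgrid[:n,:n]; X=c+((u-n/2)*k)[...,None]*G[:,1]-((v-n/2)*k)[...,None]*G[:,2]
    q=(X@R.T+t)@K.T; q=(q/q[...,2:]).astype(np.float32)
    return cv2.remap(a['im'],q[...,0],q[...,1],cv2.INTER_CUBIC)
def angles(d):
    h=cv2.cvtColor(d,cv2.COLOR_RGB2HSV).astype(int); k=160/600
    v,u=np.mgrid[:600,:600]; y=(u-300)*k; z=(300-v)*k; r=np.hypot(y,z); th=np.arctan2(y,-z)
    red=((h[...,0]<12)|(h[...,0]>168))&(h[...,1]>110)&(h[...,2]>50)&(r<80)
    blk=(h[...,2]<45)&(r>25)&(r<58)&(abs(th)<1)
    print('red',red.sum(),th[red].mean(),r[red].mean(),np.percentile(th[red],[5,95]) if red.any() else '')
    if blk.any(): print('blk',blk.sum(),np.median(th[blk]))
E
python3 - <<'E'
from h import *
G,p=gauge();print(G.round(3),p)
shot('scene','s1'); d=dial('s1',G,p); angles(d)
cv2.imwrite('pics/d1.png',d[:,:,::-1])
E
```

```text
[[ 0.949  0.315 -0.   ]
 [-0.315  0.949  0.   ]
 [ 0.001 -0.     1.   ]] [ 577.66439476 -196.52511087  120.42130118]
red 3104 0.31102275595241174 57.187603109776376 [0.22145249 0.40093646]
blk 6121 -0.04230279027027003
```

View pics/d1.png

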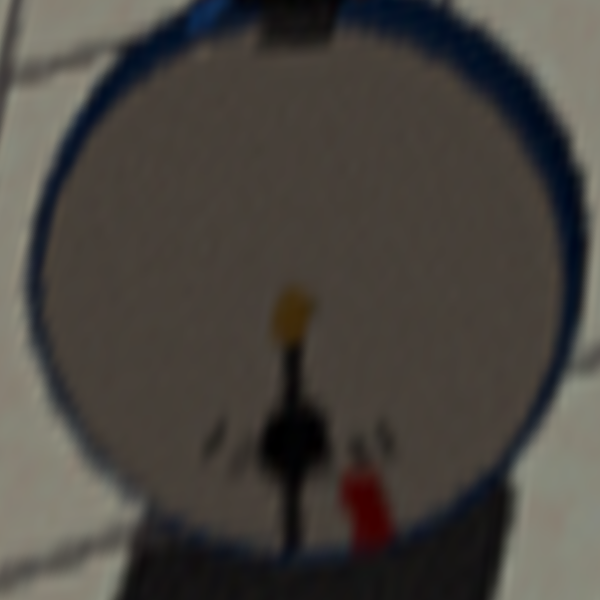

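The rectified dial shows the hub at (294,318), the pointer hanging down to (290,550) and the red mark at about (365,512), so the mark reads roughly 0.31. Next I'll carry the gauge above the stud.

Emit:
{"method": "servo_tool", "body": {"rows": [[0, 0, 0, 0.05, 0.09, 0, 15], [0, 0, 0, 0.15, 0.26, 0, 15], [0, 0, 0, 0.28, 0.48, 0, 15], [0, 0, 0, 0.41, 0.71, 0, 15], [0, 0, 0, 0.56, 0.97, 0, 15]]}}

```text
t: 5.45
ee_pos: [530.8, 25.1, 300.5]
orientation: [-0.501, -3.099, 0.0]
ft_force: [0.9, 0.2, -2.9]
width: 29.9
grasp_force: 30.0
```

Emit:
{"method": "servo_tool", "body": {"rows": [[0, 0, -0.04, 0.14, 0.24, 0, 15], [0, 0, -0.08, 0.27, 0.47, 0, 15], [0, 0, -0.12, 0.39, 0.67, 0, 15], [0, 0, -0.16, 0.48, 0.83, 0, 15], [0, 0, -0.19, 0.54, 0.92, 0, 15], [0, 0, -0.204, 0.56, 0.96, 0, 15], [0, 0, -0.204, 0.56, 0.96, 0, 15]]}}

```text
t: 6.32
ee_pos: [485.9, 240.7, 301.0]
orientation: [-0.021, -3.14, 0.001]
ft_force: [0.1, -0.3, -3.6]
width: 29.9
grasp_force: 30.0
```

```bash
cat >> h.py <<'E'
YAW=np.radians(-0.9)
def target(th,press,dy=0,s=(486.2,242)):
    "tool pose: gauge yaw YAW tilted th (+y end down), foot centre on stud, pressed by press mm"
    G=(Ro.from_euler('z',YAW)*Ro.from_euler('x',-th)).as_matrix()
    foot=np.array([s[0],s[1],62-press-10])+10*np.array([0,0,1])+np.array([0,dy,0])+[0,0,10*(1/np.cos(th)-1)]
    T=np.c_[-G[:,0],G[:,1],-G[:,2]]
    return T,foot-T[:,2]*FO
E
python3 - <<'E'
from h import *
shot('wrist','w2'); shot('top','t2'); shot('scene','s2')
G,p=gauge();print(p)
go(*target(0,0))
for f in('w2','t2','s2'):
    P=cloud(f).reshape(-1,3)
    for n,z0,z1,m in(('stud',52,75,60),('off',24,45,110)):
        Q=P[(P[:,2]>z0)&(P[:,2]<z1)&(abs(P[:,0]-486)<m)&(abs(P[:,1]-242)<m)]
        if len(Q)>8: print(f,n,len(Q),cv2.minAreaRect(Q[:,:2].astype(np.float32)),np.percentile(Q[:,2],95))
E
```

```text
[486.49742003 239.55052225 120.03167116]
t 6.475 pos [486.6 239.6 301.4] move [-0.    -0.     0.     0.002  0.012  0.29 ]
w2 stud 195 ((463.22052001953125, 243.71775817871094), (18.676767349243164, 16.624013900756836), 89.92505645751953) 62.49455162156742
w2 off 2892 ((472.2447509765625, 244.05337524414062), (150.2570037841797, 64.64424133300781), 88.94319915771484) 36.45049896934751
t2 stud 12 ((483.5328369140625, 249.261962890625), (58.86342239379883, 17.539772033691406), 18.00179672241211) 61.98414007150112
t2 off 305 ((484.6177673339844, 215.16397094726562), (96.09873962402344, 83.96443176269531), 89.34012603759766) 35.669116218587064
s2 stud 95 ((487.005615234375, 241.7196502685547), (61.42959213256836, 17.64276695251465), 0.016045862808823586) 61.39418796236476
s2 off 969 ((486.6998291015625, 243.74652099609375), (150.5919189453125, 95.015869140625), 88.4957504272461) 36.14195548619306
```

View pics/w2.png

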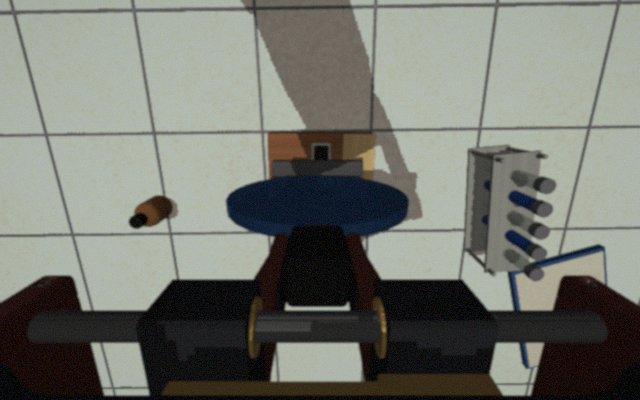

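The wrist view shows the foot at columns 272–362 (row 168), hanging just in front of the stud end at (320,152). I'll compare the foot and stud within the same pictures to cancel calibration bias.

```bash
python3 - <<'E'
from h import *
for f in('w2','s2','t2'):
    P=cloud(f).reshape(-1,3)
    for n,z0,z1 in(('foot',112,136),('grip',300,345),('dial',150,290)):
        Q=P[(P[:,2]>z0)&(P[:,2]<z1)&(abs(P[:,0]-486)<45)&(abs(P[:,1]-242)<85)]
        if len(Q)>8:
            print(f,n,len(Q),'y',np.percentile(Q[:,1],[1,99]).round(1),'mid',np.percentile(Q[:,1],[1,99]).mean().round(1),'x',np.percentile(Q[:,0],[1,99]).round(1),cv2.minAreaRect(Q[:,:2].astype(np.float32))[2], 'z',np.percentile(Q[:,2],[1,99]))
    Q=P[(P[:,2]>53)&(P[:,2]<75)&(abs(P[:,0]-486)<60)&(abs(P[:,1]-242)<60)]
    print('  stud y',np.percentile(Q[:,1],[1,99]),np.median(Q[:,1]))
E
```

```text
w2 foot 1537 y [190.4 288. ] mid 239.2 x [461.2 479.5] 89.22159576416016 z [120.94876973 133.41816786]
w2 grip 6532 y [216.2 263.3] mid 239.7 x [470.5 495.5] 88.99370574951172 z [301.67999463 344.13634095]
w2 dial 8724 y [170.8 308. ] mid 239.4 x [474.9 485. ] 89.1279525756836 z [154.89600673 284.75907352]
  stud y [234.41664794 253.05896103] 243.76287542044707
s2 foot 356 y [187.3 287. ] mid 237.1 x [465.6 509.2] 85.1584701538086 z [118.81093641 133.4475247 ]
s2 grip 335 y [212.1 261.2] mid 236.7 x [475.3 500.9] 89.8479232788086 z [301.57612548 344.62331775]
s2 dial 1596 y [165.  307.4] mid 236.2 x [478.5 496.4] 85.15587615966797 z [152.28320207 284.11479519]
  stud y [233.35778443 250.53784367] 241.10446277707754
t2 foot 34 y [186.1 243.2] mid 214.6 x [461.6 506.3] 88.99382781982422 z [121.30967449 135.55884116]
t2 dial 35 y [162.8 231.3] mid 197.1 x [475.4 493.3] 82.60661315917969 z [180.66897416 284.91391571]
  stud y [232.9189099  250.63013498] 242.38281506974562
```

Emit:
{"method": "servo_tool", "body": {"rows": [[0, 0, 0, 0, 0.022, 0.05, 15], [0, 0, 0, 0, 0.022, 0.12, 15], [0, 0, 0, 0, 0.022, 0.2, 15], [0, 0, 0, 0, 0.022, 0.25, 15], [0, 0, 0, 0, 0.022, 0.27, 15], [0, 0, 0, 0, 0.022, 0.27, 15], [0, 0, 0, 0, 0.022, 0.27, 15], [0, 0, 0, 0, 0.022, 0.27, 15]]}}

```text
t: 7.48
ee_pos: [486.9, 244.9, 248.2]
orientation: [0.022, 3.141, 0.001]
ft_force: [0.5, 0.4, -3.7]
width: 30.0
grasp_force: 30.0
```

```bash
python3 - <<'E'
from h import *
print(ctrl.get_obs()['ft_force'],gauge()[1]); go(*target(0,0,s=(486.2,244)))
E
```

```text
[ 0.49988476  0.37001064 -3.65659481] [487.06986059 245.00530298  66.7924136 ]
t 7.475 pos [486.9 244.9 248.2] move [ 0.     0.001  0.001  0.004 -0.005  0.024]
```

Emit:
{"method": "servo_tool", "body": {"rows": [[0, 0, 0, 0, 0, 0.006, 15], [0, 0, 0, 0, 0, 0.012, 15], [0, 0, 0, 0, 0, 0.017, 15], [0, 0, 0, 0, 0, 0.022, 15], [0, 0, 0, 0, 0, 0.022, 15], [0, 0, 0, 0, 0, 0.022, 15]]}}

```text
t: 8.22
ee_pos: [486.6, 244.8, 243.3]
orientation: [0.022, 3.142, -0.0]
ft_force: [0.1, -0.4, -3.2]
width: 29.7
grasp_force: 30.0
```

```bash
python3 - <<'E'
from h import *
for i in range(3):print(ctrl.get_obs()['ft_force']); ctrl.get_image('top')
print(gauge()[1]); go(*target(0,0,s=(486.2,244)))
E
```

```text
[ 0.1105816  -0.37874938 -3.24208742]
[-0.67403736  0.19197076 -2.55282132]
[-0.46377575  1.10257257 -3.75487357]
[486.66469674 244.81427657  61.91147842]
t 8.375 pos [486.7 244.8 243.3] move [ 0.     0.     0.001  0.002 -0.004 -0.   ]
```

Emit:
{"method": "servo_tool", "body": {"rows": [[0, 0, 0, 0, -0.004, 0.005, 15], [0, 0, 0, 0, -0.004, 0.01, 15], [0, 0, 0, 0, -0.004, 0.012, 15], [0, 0, 0, 0, -0.004, 0.012, 15], [0, 0, 0, 0, -0.004, 0.012, 15], [0, 0, 0, 0, -0.004, 0.012, 15], [0, 0, 0, 0, -0.004, 0.012, 15], [0, 0, 0, 0, -0.004, 0.012, 15]]}}

```text
t: 9.38
ee_pos: [486.7, 244.1, 240.9]
orientation: [0.022, 3.141, 0.0]
ft_force: [0.5, 1.1, -0.8]
width: 29.4
grasp_force: 30.0
```

```bash
python3 - <<'E'
from h import *
F=[]
shot('scene','s3'); shot('wrist','w3')
for i in range(6):F.append(ctrl.get_obs()['ft_force']); ctrl.get_image('top')
print(np.mean(F,0),gauge()[1])
for f in('w3','s3'):
    P=cloud(f).reshape(-1,3)
    for n,z0,z1,m in(('foot',62,80,80),('stud',44,58,12)):
        Q=P[(P[:,2]>z0)&(P[:,2]<z1)&(abs(P[:,0]-486)<45)&(abs(P[:,1]-243)<m)]
        if len(Q)>8: print(f,n,len(Q),np.percentile(Q[:,1],[1,50,99]).round(1),np.percentile(Q[:,0],[1,99]).round(1))
for th in(.1,.2,.31): go(*target(th,2,s=(486.2,244)))
a=np.load('pics/s3.npz')['im'][130:220,310:470];b=np.load('pics/w3.npz')['im'][60:260,200:440]
cv2.imwrite('pics/c3.png',np.vstack([cv2.resize(a,(480,270),interpolation=2),cv2.resize(b,(480,330),interpolation=2)])[:,:,::-1])
E
```

```text
[ 0.41889755 -0.06229739 -1.1583302 ] [486.72010437 244.04733217  59.48229781]
w3 foot 1479 [194.1 243.3 291.6] [462.3 480.5]
w3 stud 72 [235.5 245.3 253.8] [455.  462.9]
s3 foot 302 [192.5 237.4 290.7] [467.7 509.6]
s3 stud 29 [233.  239.1 250.7] [503.  518.4]
t 9.775 pos [486.7 244.  240.9] move [0.067 0.    0.001 0.002 0.09  0.002]
t 9.775 pos [486.7 244.  240.9] move [0.133 0.    0.001 0.002 0.18  0.014]
t 9.775 pos [486.7 244.  240.9] move [0.207 0.    0.001 0.002 0.276 0.038]
```

View pics/c3.png

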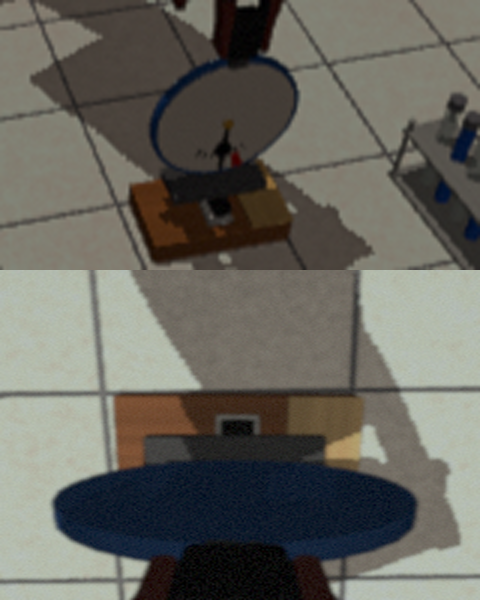

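Here the upper crop shows the foot square across the stud, and the lower crop shows the stud end at (238,428) with the foot spanning 145–325 (middle 235), within about 1 mm. The press is about 2.4 N. Next I'll rock it.

Emit:
{"method": "servo_tool", "body": {"rows": [[0.02, 0, 0, 0, 0.028, 0, 15], [0.041, 0, 0, 0, 0.056, 0, 15], [0.067, 0, 0, 0, 0.092, 0.002, 15], [0.1, 0, 0, 0, 0.138, 0.007, 15], [0.133, 0, 0, 0, 0.184, 0.014, 15], [0.16, 0, 0, 0, 0.219, 0.022, 15], [0.185, 0, 0, 0.001, 0.251, 0.03, 15], [0.2, 0, 0, 0.001, 0.27, 0.036, 15], [0.207, 0, 0.001, 0.001, 0.28, 0.038, 15], [0.207, 0, 0.001, 0.001, 0.28, 0.038, 15]]}}

```text
t: 11.02
ee_pos: [487.3, 300.2, 233.2]
orientation: [-0.024, -3.102, 0.485]
ft_force: [0.9, 1.3, -0.6]
width: 29.8
grasp_force: 30.0
```

Emit:
{"method": "servo_tool", "body": {"rows": [[0, 0, 0, 0, 0, 0, 15], [0, 0, 0, 0, 0, 0, 15], [0, 0, 0, 0, 0, 0, 15], [0, 0, 0, 0, 0, 0, 15], [0, 0, 0, 0, 0, 0, 15], [0, 0, 0, 0, 0, 0, 15], [0, 0, 0, 0, 0, 0, 15], [0, 0, 0, 0, 0, 0, 15], [0, 0, 0, 0, 0, 0, 15], [0, 0, 0, 0, 0, 0, 15]]}}

```text
t: 12.28
ee_pos: [487.3, 300.0, 233.3]
orientation: [-0.024, -3.102, 0.485]
ft_force: [0.4, 1.6, -1.8]
width: 29.6
grasp_force: 30.0
```

```bash
python3 - <<'E'
from h import *
G,p=gauge(); print('tilt',np.arcsin(-G[2,1]),p)
shot('scene','s4'); d=dial('s4',G,p); angles(d); shot('wrist','w4')
F=[]
for i in range(6):F.append(ctrl.get_obs()['ft_force']); ctrl.get_image('top')
print(np.mean(F,0)); go(*target(.31,2,s=(486.2,245)))
b=np.load('pics/w4.npz')['im']
a=np.load('pics/s4.npz')['im'][130:220,310:470]
cv2.imwrite('pics/c4.png',np.hstack([d,np.vstack([cv2.resize(a,(200,112),interpolation=2),np.zeros((488,200,3),np.uint8)])])[:,:,::-1])
E
```

```text
tilt 0.310482375924986 [486.42490493 244.58844936  60.54824365]
red 796 0.1925979161056935 57.6867559580366 [0.15735342 0.23139813]
blk 7134 0.28438477659385886
[ 0.25641361  1.75012952 -1.50022602]
t 12.675 pos [487.2 300.  233.3] move [-0.     0.    -0.     0.001  0.002 -0.   ]
```

View pics/c4.png

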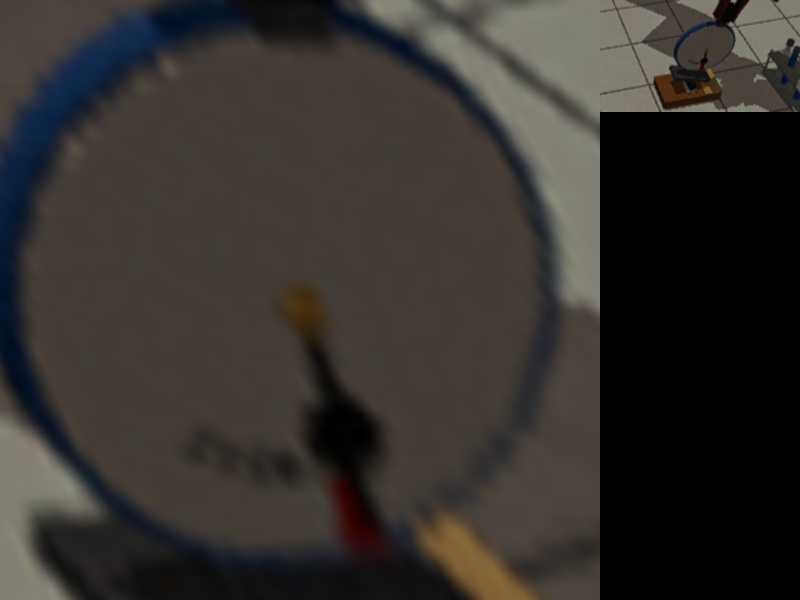

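The pointer (hub at (302,310), tip near (380,540)) overlaps the red mark's right side. The pointer stands proud of the face, so part of that is parallax. I'll measure the mark against the face's own centre in both pictures.

```bash
python3 - <<'E'
from h import *
k=160/600
G4,p4=gauge()
def run(d,nm):
    h=cv2.cvtColor(d,cv2.COLOR_RGB2HSV).astype(int)
    blue=((h[...,0]>95)&(h[...,0]<130)&(h[...,1]>90)); v,u=np.mgrid[:600,:600]
    # inner rim edge: along rays from centre, first blue pixel
    pts=[]
    for a in np.radians(np.arange(0,360,4)):
        for r in range(200,300):
            x,y=int(300+r*np.cos(a)),int(300+r*np.sin(a))
            if 0<=x<600 and 0<=y<600 and blue[y,x]: pts.append((x,y));break
    A=np.array(pts,float)
    for _ in range(4):
        M=np.c_[2*A,np.ones(len(A))]; s=np.linalg.lstsq(M,(A**2).sum(1),rcond=None)[0]
        c=s[:2]; R=np.sqrt(s[2]+c@c); e=np.hypot(*(A-c).T)-R; A=A[abs(e)<max(6,2*e.std())]
    red=((h[...,0]<8)|(h[...,0]>172))&(h[...,1]>100)&(h[...,2]>50)
    y=(u-c[0]);z=(c[1]-v); r=np.hypot(y,z)*k; th=np.arctan2(y,-z)
    m=red&(r<80)&(abs(th)<1)
    print(nm,'centre',c.round(1),'R',(R*k).round(1),len(A))
    for lo,hi in((52,56),(56,60),(60,64),(64,68)):
        q=th[m&(r>lo)&(r<hi)]
        if len(q)>20: lo_,hi_=np.percentile(q,[1,99]); print('  r',lo,hi,'edges',lo_.round(3),hi_.round(3),'mid',((lo_+hi_)/2).round(3))
G1=np.c_[[.949,-.315,0],[.315,.949,0],[0,0,1.]]
run(dial('s1',G1,np.array([577.66,-196.5,120.4])),'s1')
G3=(Ro.from_euler('z',YAW)).as_matrix(); run(dial('s3',G3,np.array([486.7,244,59.5])),'s3')
run(dial('s4',G4,p4),'s4')
E
```

```text
s1 centre [302.7 285.5] R 71.0 58
  r 52 56 edges 0.179 0.384 mid 0.281
  r 56 60 edges 0.171 0.38 mid 0.276
  r 60 64 edges 0.18 0.379 mid 0.279
  r 64 68 edges 0.194 0.371 mid 0.282
s3 centre [285.7 285.5] R 71.0 49
  r 52 56 edges 0.237 0.405 mid 0.321
  r 56 60 edges 0.236 0.405 mid 0.32
  r 60 64 edges 0.234 0.401 mid 0.318
  r 64 68 edges 0.231 0.405 mid 0.318
s4 centre [281.7 290.6] R 71.2 48
  r 52 56 edges 0.222 0.283 mid 0.252
  r 56 60 edges 0.23 0.29 mid 0.26
  r 60 64 edges 0.233 0.29 mid 0.262
  r 64 68 edges 0.231 0.307 mid 0.269
```

Correcting for the mark standing about 2.5 mm proud, both upright views agree on 0.310, and the tilt is 0.3105. I'll let it settle, confirm the pointer is still, and hand in.

Emit:
{"method": "servo_tool", "body": {"rows": [[0, 0, 0, 0, 0, 0, 15], [0, 0, 0, 0, 0, 0, 15], [0, 0, 0, 0, 0, 0, 15], [0, 0, 0, 0, 0, 0, 15], [0, 0, 0, 0, 0, 0, 15], [0, 0, 0, 0, 0, 0, 15], [0, 0, 0, 0, 0, 0, 15], [0, 0, 0, 0, 0, 0, 15], [0, 0, 0, 0, 0, 0, 15], [0, 0, 0, 0, 0, 0, 15]]}}

```text
t: 13.92
ee_pos: [487.2, 300.0, 233.3]
orientation: [-0.025, -3.102, 0.485]
ft_force: [0.5, 1.6, -1.5]
width: 29.9
grasp_force: 30.0
```

```bash
python3 - <<'E'
from h import *
for i in range(4):
    shot('scene','s5'); G,p=gauge(); d=dial('s5',G,p)
    g=d[345:400,260:400].max(2).astype(float); m=g<np.percentile(g,8)
    gb=d[420:450,250:420].max(2); mb=gb<40
    top=np.array([260+np.nonzero(m)[1].mean(),345+np.nonzero(m)[0].mean()]); b=np.array([250+np.nonzero(mb)[1].mean(),420+np.nonzero(mb)[0].mean()])
    hub=np.array([302,310]); print(top,b,np.arctan2(*(b-hub)),'tilt',np.arcsin(-G[2,1]),ctrl.get_obs()['ft_force'].round(1))
E
```

```text
[326.06351792 377.92833876] [343.36460649 434.60204535] 0.32052641798186676 tilt 0.3105076798516884 [ 0.2  1.7 -1.8]
[326.40983607 377.9442623 ] [343.32650334 434.5688196 ] 0.3203306450531592 tilt 0.310517974170827 [ 0.3  2.2 -0.9]
[326.64285714 378.63265306] [343.26821636 434.62315601] 0.31977890523285585 tilt 0.3105493584463358 [ 1.3  1.9 -1.1]
[326.45652174 379.70234114] [343.29265033 434.57060134] 0.3200815369109896 tilt 0.310482111742825 [ 0.3  2.6 -0.9]
```

The pointer is still at about 0.32, and the mark is at 0.31.

```bash
python3 -c "
from workcell import ctrl
print(ctrl.close_job())"
```

```text
the job is handed in; nothing more can be done
None
```

I handed the job in with the gauge still gripped and resting lightly on the stud (about 2 N), rocked 0.31 rad with its pointer steady within the red mark (pointer about 0.32 rad, mark 0.31 ± 0.08); the bottles and the tube rack were left alone.

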